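# Open the yellow bayonet filter cover

## Robot

A 7-joint arm with a two-finger parallel gripper is mounted at the origin on a cart in front of the work surface, level with it; the furniture and walls round the work are solid. World frame = base frame: x ahead of the robot, y to its left, z up, the work surface at z = 0. Lengths are in m, angles in rad, forces in N, time in s.
With the tool pointing down it reaches from about 0.35 to 0.9 m from the base axis. Payload 8.1 kg.
Tool frame: the origin (TCP) lies at the very end of the fingers, on their centre line; the grasp point (between the pads) lies 19 mm behind it (grasp_offset is the distance from the TCP to the grasp point, in m); z points along the fingers, y is the line along which they close (so a half turn about z gives the same grasp; the last joint's range is limited). The gripper opens to 92 mm and grips with 3 to 60 N. Pads are 19 mm wide; open, the fingers measure 130 mm over their backs; the gripper's body (75 mm by 190 mm) begins 47 mm behind the grasp point.
Start: joints at [-1.234, 0.434, 0.025, 1.573, -0.012, 1.134, -0.075], TCP at [0.266, 0.566, 0.227] pointing down, gripper open.
Joint ranges: [-2.62, 2.62], [-0.44, 2.09], [-1.27, 1.32], [0.08, 2.57], [-1.32, 4.46], [0.12, 2], [-2.74, 2.74]. Speed limits (rad/s): [2.22, 2.22, 3.01, 3.01, 3.14, 3.14, 3.14].

## Interface

Orientations are given as a rotation vector (axis times angle).
In Python, from cell import observe, get_image, camera_params, sign_off, silhouettes, grasp_offset gives the robot as it stands. The module is installed in compiled form; this text tells all that it offers.
- The arm moves only by the tool jog_arm, never from a script. Its argument "motion" is a list that holds one entry, the list of rows, each a list of 7 numbers: the shift along the tool's x, y, z in m, then the turn, a rotation vector about the tool's x, y, z in rad, then the closure, from -1 (fully open) to 1 (shut), so that 0 is half open. In form: [[[dx, dy, dz, wx, wy, wz, hand], ...]]. A call has 1 to 10 rows; each row is the pose to reach, as a shift and turn from the pose commanded when the call began, along the tool's axes at that moment; what a row does not reach only later rows make up. A row lasts 1/12 s, in which the tool goes at most 41.7 mm and 7.16 degrees, less where a joint would pass 70% of its speed; a pose out of reach is approached as far as the arm can. A call with a gripper value outside its range is refused whole. The fingers move at their own pace and stop on an object; "force" is the grip in N (left out, the last holds). Time passes only in rows, so rows that repeat a pose let the fingers close. It gives the time, the measured TCP pose, the force, the opening and the grip force at its end, in the units of the state.
- observe(): the state, without advancing time (a new reading comes with each control period).
- get_image(name): name is "scene" or "top" or "wrist"; returns the picture (480x640x3 uint8, red, green, blue); there is no depth.
- camera_params(name): a dict with "vertical_fov" (degrees; the focal length in pixels is half the picture's height over the tangent of half this angle, whatever the lens; pixels are square), "cx", "cy" (the principal point, pixels), "T" (4x4, takes a point from camera to world coordinates). Camera axes: x right, y down, z forward; pixel columns grow to the right and rows downward; lengths in m; the calibration is good to about 2 mm. The wrist camera is an equidistant fisheye: a pixel r from the principal point sees the ray r / f radians off the axis. A picture is of the moment at which its call begins: read the wrist's pose just before it. camera_params takes no time and is no camera call; for the wrist camera it gives the pose at the moment of the call.
- sign_off(): hands the job in; it is judged then, once.
Trained networks look in the newest picture that a camera, given by its name, has taken for a name from the list of things; names that differ only in an ending like _2 or _b are one class to them, and where a whole thing is asked for, a point or a joint stands for the part that bears it (a point fixed in the world has none). Each returns a list of dicts, best first, with "p" (0 to 1); they miss things now and then, are a little off and sometimes report something else, mostly with a low value. They report only what shows in the picture. A call takes as long as a camera call. They do not tell look-alikes from the thing itself.
- silhouettes(query, camera): "mask" (480x640 bool, what is visible of it) and "pixel" ([column, row] in pixels, amid what is visible of it).
The state is a dict: "clock": time; "joints": joint angles; "dq": joint speeds; "joint_efforts": joint torques, N m; "position": TCP position; "ee_rot": TCP orientation; "force": force on the tool from outside, world axes, zero at the start; "ft_torque": the same for the moment, N m; "width": opening from 0.0 (shut) to 1.0 (fully open); "gripper_force": force on a finger pad.
Only numpy, scipy, OpenCV 4.12 (cv2) and the standard library are available. Lean on these libraries where they do the work, as an engineer would, in place of code of your own. Each camera call takes 0.05 s, during which the arm holds its last target. There are 200 camera calls.

## Task

Open the air filter that has the yellow cover: press the cover down against its spring, twist it a quarter turn counter-clockwise (seen from above) to free it from its lugs, lift it off and stand it, grip bar up, in the steel parts tray. Leave the filter with the red cover shut.

Things in the scene. Friction and masses are not known exactly. Their poses are not given: they have to be found in the camera images.
- yellow_cover: Yellow bayonet cover, 0.15 kg. Origin: centre of its underside, z up. Black spigot d 48 mm, z 0 to 22 mm; disc d 66 mm, z 22 to 30 mm; on it an upright grip bar 56 mm long along x, 16 mm thick along y, z 30 to 60 mm: grip it across y from above. Two lugs stick out of the disc, along +x and -x, to 43 mm from the axis. At the start it is locked: x along the housing's x within 6 degrees.
- yellow_housing: Fixed filter housing, d 100 mm, rim 104 mm high; origin: centre of its underside. Locked cover's origin is 70 mm above it. Spring under the cover: 6 N locked, +0.6 N per mm. Push down 6 mm (best 8 to 10; bottoms at 12) and, held down, turn counter-clockwise seen from above: at 62 to 100 degrees (best 80) the lugs meet gaps in the rim; the spring lifts it 4 mm over locked; lift 60 mm to clear.
- parts_tray: Empty shallow steel tray, fixed, 150 mm (its x) by 130 mm (its y) outside, 22 mm high, walls and floor 4 mm thick. Origin: centre of its underside. The cover standing in it has its origin 4 mm above the tray's.
- red_bar_end (a point): Upper edge of one end of the grip bar on the red cover, 28 mm from that cover's axis and 60 mm above its underside. The red cover and its housing equal the yellow in all but the cover's colour, and stay shut. (An angle grinder stands to the left of the work, nearer the middle: cross it with the fingertips 0.42 m above the bench.)
Not all that is in view belongs to the job. What is shaped like the yellow_cover but blue or pink is not meant.

How it is judged:
On the way, in this order (a step that is already met when the one before it is completed fails the run):
1. the yellow cover is pressed down at least 5 mm while still at its locked angle (z of yellow_cover in the frame of yellow_housing below 0.065 m and angle between the x axis of yellow_cover and the x axis of yellow_housing, either way round below 0.17 rad and horizontal distance between yellow_cover and yellow_housing below 0.008 m), for 0.05 s.
2. then it has been turned more than 57 degrees while still seated in its housing (angle between the x axis of yellow_cover and the x axis of yellow_housing, either way round above 1 rad and horizontal distance between yellow_cover and yellow_housing below 0.008 m and z of yellow_cover in the frame of yellow_housing below 0.085 m), for 0.1 s.
At the end, for the whole second after the job is handed in: The yellow cover stands at rest on the floor of the parts tray, grip bar up (tilted less than 8 degrees), its centre within 55 mm of the tray's centre along its long side and 45 mm across, its underside less than 9 mm above the tray's (x of yellow_cover in the frame of parts_tray between -0.055 and 0.055 m and y of yellow_cover in the frame of parts_tray between -0.045 and 0.045 m and z of yellow_cover in the frame of parts_tray below 0.009 m and angle between yellow_cover's own z axis and vertical below 0.15 rad and linear speed of yellow_cover below 0.02 m/s); the robot touches nothing.
It fails at once if the red cover is disturbed: the end of its bar moves more than 10 mm (distance of red_bar_end from where it was at the start of the episode above 0.01 m).
It also fails if it takes over 51 s, if anything falls off the work surface, if the arm or the gripper's body presses on something with over 40 N, if the wrist force passes 120 N, or if a joint passes its speed limit or range.

## Working session

There is one attempt and no reset: what is moved stays moved. The work goes in short steps, Python scripts to look and compute and a tool call to move; the robot and the scene stay as the last step left them, time stands still between calls to the robot, and variables do not carry over. Pictures are saved under pics/ and viewed, at most 10 in all, crops included, and the job is handed in when it is done.

Besides the shell and the picture viewer there is one more tool, called after "Call:" as name(argument=value, ...) on one line, values as JSON. jog_arm: Moves the arm, as the interface text tells. Its arguments: {"type":"object","properties":{"motion":{"type":"array"},"force":{"type":"number"}},"required":["motion"]}

```bash
mkdir -p pics; python3 - <<'E'
from cell import *
import cv2,numpy as np
a=get_image("scene");b=get_image("top")
cv2.imwrite("pics/s.png",a[:,:,::-1]);cv2.imwrite("pics/t.png",b[:,:,::-1])
for c in("scene","top","wrist"):
    p=camera_params(c);print(c,p["vertical_fov"],p["cx"],p["cy"],np.round(p["T"],4).tolist())
for c in("scene","top"):
  for q in("yellow_cover","yellow_housing","parts_tray"):
    print(c,q,[(round(d["p"],2),np.round(d["pixel"]).tolist(),int(d["mask"].sum())) for d in silhouettes(q,c)])
s=observe();print({k:np.round(v,3).tolist() for k,v in s.items()},grasp_offset)
E
```

```text
scene 47.90132881927015 324.42904810735604 240.54716706353594 [[0.6674, -0.5133, 0.5395, -0.0302], [-0.7445, -0.4413, 0.501, -0.7357], [-0.0191, -0.7361, -0.6767, 0.7281], [0.0, 0.0, 0.0, 1.0]]
top 57.42979983472684 312.92925163576683 236.9327015892264 [[0.0217, -0.9816, 0.1898, 0.283], [-0.9993, -0.0272, -0.0264, -0.29], [0.031, -0.1891, -0.9815, 0.9626], [0.0, 0.0, 0.0, 1.0]]
wrist 65.70646984690485 321.5758962487263 242.64480251957093 [[0.4254, 0.8755, 0.2289, 0.2047], [0.905, -0.4111, -0.1097, 0.5946], [-0.0019, 0.2539, -0.9672, 0.384], [0.0, 0.0, 0.0, 1.0]]
scene yellow_cover [(0.77, [288.0, 362.0], 1537), (0.65, [232.0, 314.0], 1225)]
scene yellow_housing [(0.81, [336.0, 234.0], 2568)]
scene parts_tray [(0.71, [389.0, 322.0], 6132)]
top yellow_cover [(0.85, [264.0, 316.0], 854), (0.81, [329.0, 323.0], 870), (0.79, [273.0, 192.0], 809)]
top yellow_housing [(0.76, [276.0, 207.0], 1494)]
top parts_tray [(0.63, [358.0, 235.0], 3964)]
{'clock': 0.4, 'joints': [-1.234, 0.435, 0.025, 1.573, -0.012, 1.134, -0.075], 'dq': [-0.0, -0.001, 0.001, -0.002, -0.003, 0.0, 0.0], 'joint_efforts': [-0.002, -66.698, 0.982, -31.441, -0.061, 0.036, 0.0], 'position': [0.266, 0.565, 0.227], 'ee_rot': [-0.685, -3.066, 0.0], 'force': [0.027, -0.703, -0.25], 'ft_torque': [-0.03, 0.021, 0.047], 'gripper_force': 0.0, 'width': 1.002} 0.0188
```

View pics/s.png

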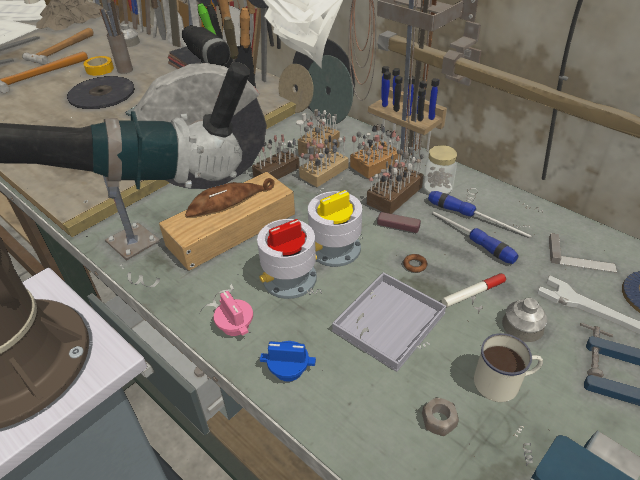

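View pics/t.png

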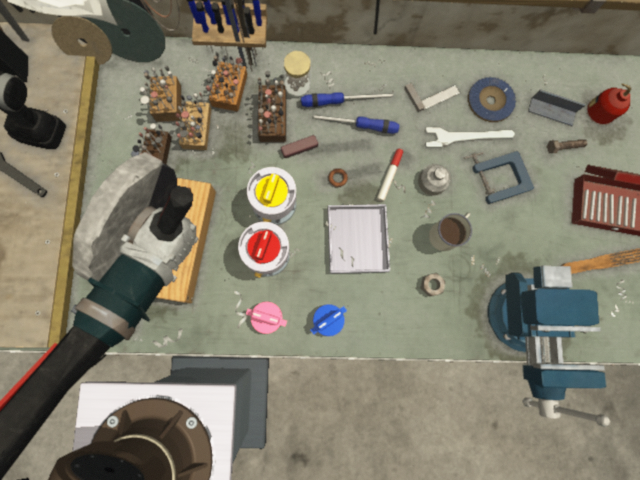

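The scene shows the yellow-covered housing at (336,212) and the red one at (287,240). Loose look-alike covers are pink (233,314) and blue (288,360), and the tray is at (389,320). In the top view yellow is at (271,190), red (264,245), pink (266,318), blue (329,320) and the tray (358,238). By colour I choose yellow, seated in its housing at top (271,190).

```bash
cat > h.py <<'E'
import cv2,numpy as np
from scipy.optimize import minimize
from cell import *
def proj(P,p,fish=False):
    T=p["T"];f=240/np.tan(np.radians(p["vertical_fov"]/2))
    c=(np.asarray(P)-T[:3,3])@T[:3,:3]
    if fish:
        r=np.hypot(c[:,0],c[:,1]);k=f*np.arctan2(r,c[:,2])/np.maximum(r,1e-9)
        return c[:,:2]*k[:,None]+[p["cx"],p["cy"]]
    return c[:,:2]/c[:,2:]*f+[p["cx"],p["cy"]]
t=np.linspace(0,2*np.pi,40,endpoint=False)
def box(a,b,z0,z1):return np.array([[x,y,z] for x in(-a,a) for y in(-b,b) for z in(z0,z1)])
def cyl(r,z0,z1):return np.array([[r*np.cos(u),r*np.sin(u),z] for u in t for z in(z0,z1)])
COVER=[box(.028,.008,.030,.060),cyl(.033,.029,.030)]
BAR=[box(.028,.008,.030,.060)]
TRAY=[box(.075,.065,0,.022)]
def render(parts,pose,p,fish=False,S=4):
    x,y,z,a=pose;R=np.array([[np.cos(a),-np.sin(a),0],[np.sin(a),np.cos(a),0],[0,0,1]])
    m=np.zeros((480*S,640*S),np.uint8)
    for q in parts:
        uv=proj(q@R.T+[x,y,z],p,fish)
        h=cv2.convexHull(((uv+.5)*S).astype(np.float32)).round().astype(np.int32);cv2.fillConvexPoly(m,h,255)
    return cv2.resize(m,(640,480),interpolation=cv2.INTER_AREA)/255.
def fit(parts,views,z,x0,yaws):
    best=None
    for a in yaws:
        def c(v):
            s=0
            for m,p,f in views:
                r=render(parts,[v[0]/100,v[1]/100,z,v[2]],p,f);s+=1-np.minimum(r,m).sum()/np.maximum(r,m).sum()
            return s/len(views)
        v0=np.array([x0[0]*100,x0[1]*100,a])
        o=minimize(c,v0,method="Nelder-Mead",options=dict(initial_simplex=v0+np.array([[0,0,0],[1,0,0],[0,1,0],[0,0,.3]]),maxiter=150,xatol=.01,fatol=1e-4))
        if best is None or o.fun<best.fun:best=o
    return best.x*[.01,.01,1],best.fun
def color(img,lo,hi,near,rad):
    h=cv2.cvtColor(img,cv2.COLOR_RGB2HSV);m=cv2.inRange(h,lo,hi)
    k=np.zeros_like(m);cv2.circle(k,near,rad,255,-1);return ((m&k)>0).astype(float)
def ray(px,p,z):
    T=p["T"];f=240/np.tan(np.radians(p["vertical_fov"]/2))
    d=T[:3,:3]@[(px[0]-p["cx"])/f,(px[1]-p["cy"])/f,1];return T[:3,3]+d*(z-T[2,3])/d[2]
E
python3 - <<'E'
from h import *
ps,pt=camera_params("scene"),camera_params("top")
a=cv2.imread("pics/s.png")[:,:,::-1].copy();b=cv2.imread("pics/t.png")[:,:,::-1].copy()
x0=ray((271,190),pt,.12);print(x0,ray((337,208),ps,.11))
ya=color(a,(22,150,90),(36,255,255),(336,210),32);yb=color(b,(22,150,90),(36,255,255),(271,190),28)
print(ya.sum(),yb.sum())
for z in(.07,):
  for v in([(ya,ps,0)],[(yb,pt,0)],[(ya,ps,0),(yb,pt,0)]):
    print("cover",z,fit(COVER,v,z,x0,(-1.2,-.4,.4,1.2)))
x1=ray((264,245),pt,.12);lo=(0,150,60);hi=(9,255,255)
ra=color(a,lo,hi,(287,240),30);rb=color(b,lo,hi,(264,245),26)
print("red",fit(COVER,[(ra,ps,0),(rb,pt,0)],.07,x1,(-1.2,-.4,.4,1.2)))
get_image("top");mt=silhouettes("parts_tray","top")[0]["mask"].astype(float)
get_image("scene");ms=silhouettes("parts_tray","scene")[0]["mask"].astype(float)
for v in([(mt,pt,0)],[(ms,ps,0),(mt,pt,0)]):print("tray",fit(TRAY,v,0,ray((358,238),pt,.01),(-.3,.3,1.2,1.8)))
c=np.hstack([cv2.resize(a[160:280,240:400],None,fx=2.5,fy=2.5),cv2.resize(b[140:260,200:360],None,fx=2.5,fy=2.5)])
cv2.imwrite("pics/c.png",c[:,:,::-1])
from scipy.spatial.transform import Rotation as R
s=observe();print(R.from_rotvec(s["ee_rot"]).as_matrix().round(3).tolist())
E
```

```text
[ 0.53891092 -0.22691179  0.12      ] [ 0.54220679 -0.23726221  0.11      ]
804.0 760.0
cover 0.07 (array([ 0.54479184, -0.22905681, -0.22454502]), np.float64(0.13365777314711014))
cover 0.07 (array([ 0.54387599, -0.22578607, -1.03190774]), np.float64(0.0915081086763313))
cover 0.07 (array([ 0.54407314, -0.22690122, -0.23052181]), np.float64(0.13860171709663383))
red (array([ 0.42907096, -0.21631462, -0.23564596]), np.float64(0.14441295710719548))
tray (array([ 0.46778191, -0.41370466,  0.05158528]), np.float64(0.026850050216397303))
tray (array([ 0.46817304, -0.41562879,  0.04767782]), np.float64(0.04247432420728375))
[[-0.905, 0.426, 0.0], [0.426, 0.905, 0.0], [-0.0, 0.0, -1.0]]
```

View pics/c.png

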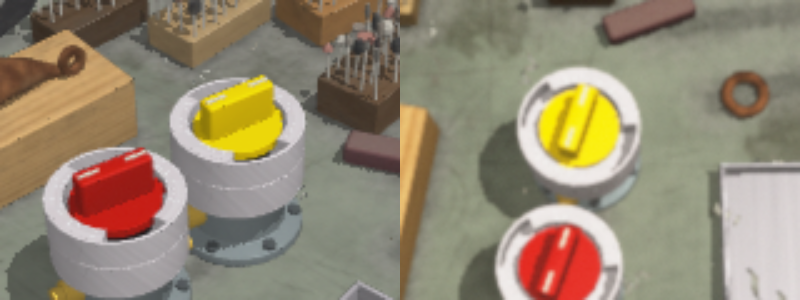

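The crop confirms the locked yellow cover: bar up, seated inside the white ring, with the red one nearer the robot. The fit puts the cover at (0.544,-0.227), bar top about 0.13 m, reach 0.59 m, and the tray at (0.468,-0.415). All of these are plausible. I'll lift and cross the grinder at 0.43 m.

Call:
jog_arm(motion=[[[0,0,-0.04,0,0,0,-1],[0,0,-0.08,0,0,0,-1],[0,0,-0.12,0,0,0,-1],[0,0,-0.16,0,0,0,-1],[0,0,-0.2,0,0,0.1,-1],[0,0,-0.21,0,0,0.2,-1],[-0.025,-0.025,-0.21,0,0,0.3,-1],[-0.05,-0.05,-0.21,0,0,0.4,-1],[-0.08,-0.08,-0.21,0,0,0.5,-1],[-0.11,-0.11,-0.21,0,0,0.6,-1]]])

```text
clock: 1.43
position: [0.3184, 0.4192, 0.4366]
ee_rot: [-1.566, -2.723, -0.0]
force: [1.4, 0.7, 0.8]
width: 1.001
gripper_force: 0.0
```

Call:
jog_arm(motion=[[[-0.04,-0.008,0,0,0,0.12,-1],[-0.08,-0.016,0,0,0,0.24,-1],[-0.12,-0.023,0,0,0,0.36,-1],[-0.16,-0.031,0,0,0,0.48,-1],[-0.2,-0.039,0,0,0,0.6,-1],[-0.24,-0.047,0,0,0,0.72,-1],[-0.28,-0.054,0,0,0,0.84,-1],[-0.32,-0.062,0,0,0,0.96,-1],[-0.36,-0.07,0,0,0,1.08,-1],[-0.4,-0.078,0,0,0,1.2,-1]]])

```text
clock: 2.27
position: [0.4536, 0.034, 0.4371]
ee_rot: [-2.831, -1.361, -0.002]
force: [1.0, 1.0, 0.5]
width: 0.997
gripper_force: 0.0
```

Call:
jog_arm(motion=[[[-0.021,0.033,0,0,0,0.12,-1],[-0.042,0.067,0,0,0,0.24,-1],[-0.063,0.1,0,0,0,0.36,-1],[-0.084,0.134,0,0,0,0.48,-1],[-0.105,0.168,0,0,0,0.6,-1],[-0.126,0.201,0,0,0,0.72,-1],[-0.1475,0.235,0.02,0,0,0.84,-1],[-0.1475,0.235,0.06,0,0,0.96,-1],[-0.1475,0.235,0.1,0,0,1.08,-1],[-0.1475,0.235,0.14,0,0,1.15,-1]]])

```text
clock: 3.1
position: [0.5461, -0.2268, 0.2952]
ee_rot: [3.115, -0.403, 0.001]
force: [0.5, 0.1, -0.0]
width: 1.004
gripper_force: 0.0
```

```bash
python3 - <<'E'
from h import *
s=observe();p=camera_params("wrist");w=get_image("wrist");cv2.imwrite("pics/w.png",w[:,:,::-1])
print({k:np.round(s[k],4).tolist() for k in("position","ee_rot","joints","clock","force")})
print(proj([[.544,-.227,.13],[.429,-.216,.13]],p,True),np.round(p["T"],3).tolist())
E
```

```text
{'position': [0.5461, -0.2268, 0.2952], 'ee_rot': [3.1148, -0.403, 0.0013], 'joints': [-0.3368, 0.433, 0.9508, 1.6071, -0.363, 1.2894, -1.1559], 'clock': 3.1, 'force': [0.5127, 0.1221, -0.0436]}
[[322.49577552 226.83274219]
 [341.17037205 339.85781785]] [[-0.254, -0.936, -0.245, 0.612], [-0.967, 0.246, 0.063, -0.244], [0.001, 0.253, -0.968, 0.453], [0.0, 0.0, 0.0, 1.0]]
```

View pics/w.png

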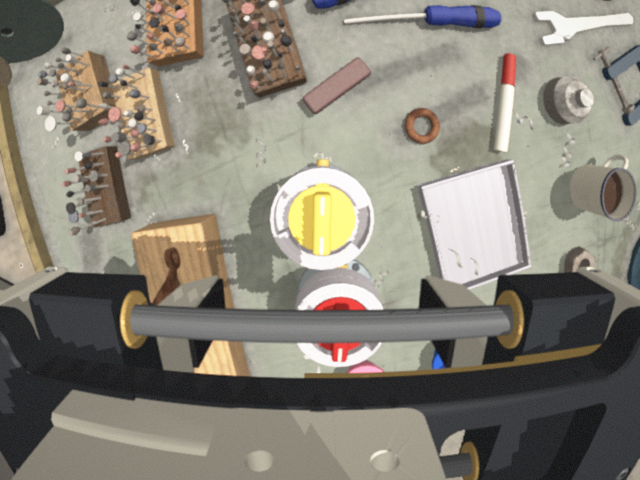

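The wrist view shows the yellow bar at (322,222), upright in the picture and so nearly in line with the tool. Red is at (340,333) and the tray at (475,225). I'll refine the fit from this view.

```bash
python3 - <<'E'
from h import *
s=observe();p=camera_params("wrist");w=get_image("wrist")
m=color(w,(22,120,90),(36,255,255),(321,222),45);print(m.sum())
print("all",fit(COVER,[(m,p,True)],.07,(.544,-.227),(-.5,-.25,0)))
# bar top: brightest yellow face
h=cv2.cvtColor(w,cv2.COLOR_RGB2HSV);ys,xs=np.where(m>0);v=h[ys,xs]
for c0,c1 in((312,332),):
    print(w[222,285:360:3].tolist())
d=silhouettes("parts_tray","wrist");print([(x["p"],x["pixel"]) for x in d])
print("tray",fit(TRAY,[(d[0]["mask"].astype(float),p,True)],0,(.468,-.415),(0,.1)))
E
```

```text
1808.0
all (array([ 0.54665714, -0.22558348, -0.23501194]), np.float64(0.5313787143745059))
[[220, 210, 210], [172, 164, 164], [244, 225, 136], [255, 252, 135], [255, 252, 136], [255, 252, 135], [255, 252, 133], [223, 192, 86], [223, 190, 83], [221, 191, 83], [214, 183, 80], [254, 247, 121], [255, 252, 137], [255, 253, 139], [255, 253, 140], [255, 253, 137], [253, 242, 117], [255, 253, 138], [255, 253, 138], [255, 252, 134], [255, 252, 135], [255, 253, 137], [255, 253, 139], [255, 253, 137], [255, 251, 158]]
[(0.72, [476.7, 215.9])]
tray (array([ 0.46855224, -0.41705725,  0.05367584]), np.float64(0.03916539322832313))
```

```bash
python3 - <<'E'
from h import *
p=camera_params("wrist");w=get_image("wrist")
m=color(w,(20,75,90),(36,255,255),(321,222),48)
n,l,st,_=cv2.connectedComponentsWithStats(m.astype(np.uint8));m=(l==1+st[1:,4].argmax()).astype(float);print(m.sum(),st[1:,4].max())
x,f=fit(COVER,[(m,p,True)],.07,(.544,-.227),(-.5,-.25,0));print("all",x,f)
g=w[170:275,265:380].copy()
big=cv2.resize(g,None,fx=5,fy=5,interpolation=cv2.INTER_CUBIC)
for q in COVER:
    r=x[2];R=np.array([[np.cos(r),-np.sin(r),0],[np.sin(r),np.cos(r),0],[0,0,1]])
    uv=proj(q@R.T+[x[0],x[1],.07],p,True);hh=cv2.convexHull(((uv-[265,170]+.5)*5).astype(np.float32)).astype(np.int32)
    cv2.polylines(big,[hh],True,(0,0,255),1)
cv2.imwrite("pics/w2.png",big[:,:,::-1])
E
```

```text
3473.0 3473
all [ 0.54607379 -0.22630144 -0.26722371] 0.07262488881085527
```

View pics/w2.png

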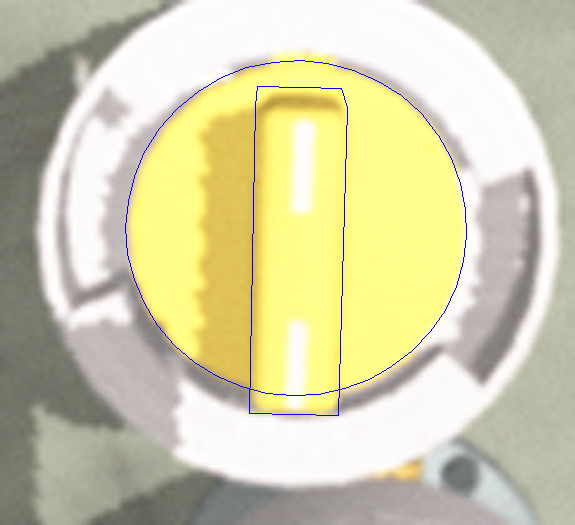

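The overlay fits tightly: cover at (0.546,-0.226), yaw -0.267 against the tool's -0.257, so the tool is aligned within 1 mm. I'll narrow the fingers and descend.

Call:
jog_arm(motion=[[[0,0,0.03,0,0,0.01,0.35],[0,0,0.06,0,0,0.01,0.35],[0,0,0.09,0,0,0.01,0.35],[0,0,0.12,0,0,0.01,0.35],[0,0,0.14,0,0,0.01,0.35],[0,0,0.155,0,0,0.01,0.35],[0,0,0.17,0,0,0.01,0.35],[0,0,0.18,0,0,0.01,0.35],[0,0,0.185,0,0,0.01,0.35],[0,0,0.185,0,0,0.01,0.35]]], force=50)

```text
clock: 4.13
position: [0.5475, -0.2254, 0.1126]
ee_rot: [-3.116, 0.402, -0.002]
force: [-0.1, -0.4, 0.3]
width: 0.343
gripper_force: 0.0
```

Call:
jog_arm(motion=[[[-0.001,0.001,0.004,0,0,0,0.35],[-0.001,0.001,0.008,0,0,0,0.35],[-0.001,0.001,0.008,0,0,0,1],[-0.001,0.001,0.008,0,0,0,1],[-0.001,0.001,0.008,0,0,0,1],[-0.001,0.001,0.008,0,0,0,1],[-0.001,0.001,0.008,0,0,0,1]]], force=50)

```text
clock: 4.72
position: [0.5453, -0.2262, 0.1041]
ee_rot: [3.115, -0.405, 0.001]
force: [-1.1, -0.6, 1.4]
width: 0.174
gripper_force: 49.9
```

Call:
jog_arm(motion=[[[0,0,0.002,0,0,0,1],[0,0,0.004,0,0,0,1],[0,0,0.006,0,0,0,1],[0,0,0.008,0,0,0,1],[0,0,0.009,0,0,0,1],[0,0,0.009,0,0,0,1],[0,0,0.009,0,0,0,1]]], force=60)

```text
clock: 5.3
position: [0.5454, -0.2263, 0.0952]
ee_rot: [-3.115, 0.405, -0.001]
force: [-2.8, -0.0, 9.3]
width: 0.171
gripper_force: 59.9
```

Call:
jog_arm(motion=[[[0,0,0,0,0,-0.1,1],[0,0,0,0,0,-0.2,1],[0,0,0,0,0,-0.3,1],[0,0,0,0,0,-0.4,1],[0,0,0,0,0,-0.5,1],[0,0,0,0,0,-0.6,1],[0,0,0,0,0,-0.7,1],[0,0,0,0,0,-0.8,1],[0,0,0,0,0,-0.8,1]]])

```text
clock: 6.05
position: [0.5463, -0.2262, 0.0958]
ee_rot: [3.024, 0.85, 0.004]
force: [0.3, -0.2, 9.1]
width: 0.165
gripper_force: 59.9
```

Call:
jog_arm(motion=[[[0,0,0,0,0,-0.1,1],[0,0,0,0,0,-0.2,1],[0,0,0,0,0,-0.3,1],[0,0,0,0,0,-0.4,1],[0,0,0,0,0,-0.5,1],[0,0,0,0,0,-0.6,1],[0,0,0,0,0,-0.6,1],[0,0,0,0,0,-0.6,1],[0,0,0,0,0,-0.6,1]]])

```text
clock: 6.8
position: [0.5462, -0.2262, 0.0956]
ee_rot: [2.642, 1.697, 0.003]
force: [-0.7, 2.1, 9.1]
width: 0.169
gripper_force: 59.9
```

```bash
python3 - <<'E'
from h import *
s=observe();print({k:np.round(s[k],4).tolist() for k in("position","ee_rot","joints","force","ft_torque")})
w=get_image("wrist");cv2.imwrite("pics/w3.png",w[100:420,160:560,::-1].repeat(1,0))
E
```

```text
{'position': [0.5462, -0.2262, 0.0956], 'ee_rot': [2.6423, 1.697, 0.0031], 'joints': [0.0215, 0.5369, 0.4036, 1.8297, -0.2773, 0.8282, 0.1339], 'force': [-0.7143, 2.0586, 9.1256], 'ft_torque': [0.1034, 0.1515, 0.0489]}
```

View pics/w3.png

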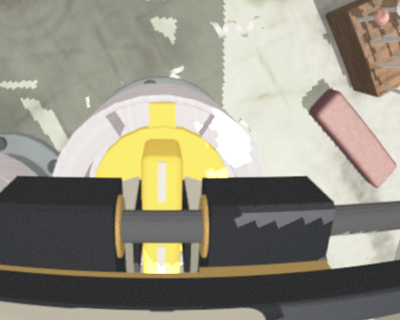

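The cover has turned with the tool. Its lug, at (160,113) in the crop, sits midway between the two edges of the rim gap at (113,122) and (207,122). I'll lift.

Call:
jog_arm(motion=[[[0,0,-0.005,0,0,0,1],[0,0,-0.012,0,0,0,1],[0,0,-0.02,0,0,0,1],[0,0,-0.03,0,0,0,1],[0,0,-0.045,0,0,0,1],[0,0,-0.065,0,0,0,1],[0,0,-0.085,0,0,0,1],[0,0,-0.105,0,0,0,1],[0,0,-0.115,0,0,0,1],[0,0,-0.115,0,0,0,1]]])

```text
clock: 7.68
position: [0.546, -0.2265, 0.212]
ee_rot: [2.641, 1.696, 0.004]
force: [0.3, -0.9, -2.6]
width: 0.172
gripper_force: 59.9
```

Call:
jog_arm(motion=[[[-0.025,0.001,0,0,0,0,1],[-0.055,0.002,0,0,0,0,1],[-0.085,0.004,0,0,0,0,1],[-0.115,0.005,0,0,0,0,1],[-0.145,0.006,0,0,0,0,1],[-0.17,0.007,0,0,0,0,1],[-0.19,0.008,0.02,0,0,0,1],[-0.205,0.009,0.05,0,0,0,1],[-0.205,0.009,0.08,0,0,0,1],[-0.205,0.009,0.11,0,0,0,1]]])

```text
clock: 8.52
position: [0.4663, -0.417, 0.0973]
ee_rot: [-2.645, -1.694, 0.002]
force: [0.5, 0.5, -2.2]
width: 0.167
gripper_force: 59.9
```

```bash
python3 - <<'E'
from h import *
s=observe();print({k:np.round(s[k],4).tolist() for k in("position","force","joints")})
w=get_image("wrist");t=get_image("top");cv2.imwrite("pics/w4.png",np.hstack([cv2.resize(w,(400,300)),cv2.resize(t[130:355,200:500],(400,300))])[:,:,::-1])
E
```

```text
{'position': [0.4663, -0.417, 0.0973], 'force': [0.4781, 0.5308, -2.161], 'joints': [0.352, 0.5901, 0.438, 1.7377, -0.3092, 0.8839, 0.4917]}
```

View pics/w4.png

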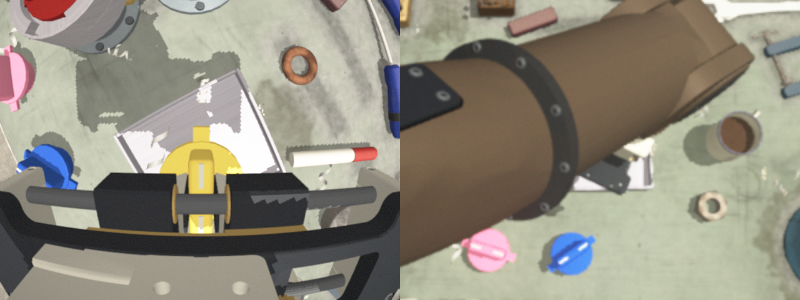

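The cover is upright in the grip over the tray, and nothing is near the fingers. I'll lower it to the floor, where contact is expected at TCP z of about 0.038.

Call:
jog_arm(motion=[[[0,0,0.02,0,0,0,1],[0,0,0.04,0,0,0,1],[0,0,0.05,0,0,0,1],[0,0,0.054,0,0,0,1],[0,0,0.056,0,0,0,1],[0,0,0.057,0,0,0,1],[0,0,0.058,0,0,0,1],[0,0,0.058,0,0,0,1]]])

```text
clock: 9.28
position: [0.4685, -0.4165, 0.0426]
ee_rot: [2.642, 1.697, 0.001]
force: [0.2, -0.1, -0.9]
width: 0.17
gripper_force: 59.9
```

Call:
jog_arm(motion=[[[0,0,0.001,0,0,0,1],[0,0,0.002,0,0,0,1],[0,0,0.003,0,0,0,1],[0,0,0.004,0,0,0,1],[0,0,0.004,0,0,0,1]]])

```text
clock: 9.7
position: [0.4682, -0.4163, 0.0381]
ee_rot: [2.643, 1.697, 0.001]
force: [-0.2, 0.8, 3.6]
width: 0.169
gripper_force: 59.9
```

Contact (+3.6 N at z 0.038, as expected). I'll release and retreat.

Call:
jog_arm(motion=[[[0,0,0,0,0,0,0.3],[0,0,0,0,0,0,0.3],[0,0,0,0,0,0,0.3],[0,0,0,0,0,0,0.3],[0,0,-0.01,0,0,0,0.3],[0,0,-0.03,0,0,0,0.3],[0,0,-0.06,0,0,0,0.3],[0,0,-0.1,0,0,0,0.3],[0,0,-0.13,0,0,0,0.3],[0,0,-0.13,0,0,0,0.3]]])

```text
clock: 10.53
position: [0.4703, -0.4191, 0.1752]
ee_rot: [2.636, 1.691, 0.005]
force: [0.7, -1.2, -0.4]
width: 0.351
gripper_force: 0.0
```

```bash
python3 - <<'E'
from h import *
p=camera_params("wrist");w=get_image("wrist");cv2.imwrite("pics/w5.png",w[:,:,::-1])
m=color(w,(20,75,90),(36,255,255),tuple(int(v) for v in proj([[.468,-.416,.04]],p,True)[0]),75)
print(m.sum(),fit(COVER,[(m,p,True)],.004,(.468,-.416),(1.1,)))
E
```

```text
4936.0 (array([ 0.46863881, -0.41497219,  1.12358027]), np.float64(0.1176949426227265))
```

View pics/w5.png

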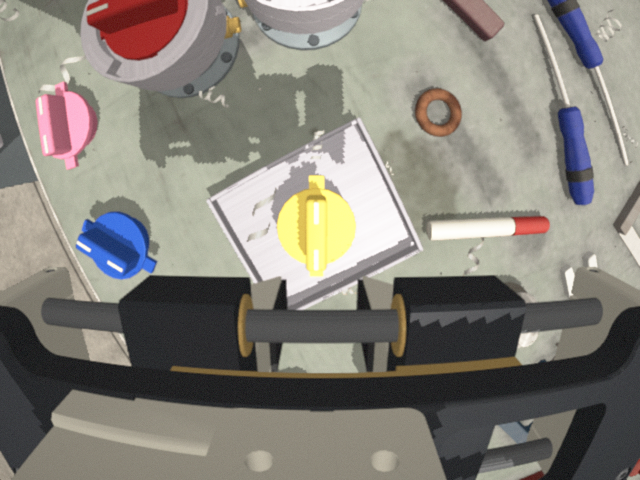

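The cover stands bar up at (316,225), in the middle of the tray. The fingers are clear of it, and the red cover at (140,25) is still shut.

```bash
python3 -c "from cell import *;print(sign_off())"
```

```text
the job is handed in; nothing more can be done
None
```

The yellow cover is off its filter and standing grip bar up near the middle of the tray, the red filter was left untouched, and the job was handed in at about 11 s of the 51 s allowed; `sign_off()` gave no verdict.

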